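# Level the scale shelf with its foot and hold the spirit level down

## Task

Pick up the spirit level, lay it flat along the middle of the sloping white shelf and let go of it, then turn the orange knob of the shelf's levelling foot until the bubble rests between the two black lines. Finally press down on top of the spirit level with a firm, steady push (about 15 N) and finish while still pressing, with the bubble still between the lines. Do not knock the carton, the jar or the bearing.

Things in the scene. Friction and masses are not known exactly. Their poses are not given: they have to be found in the camera images.
- level: Spirit level, an aluminium bar with blue ends, 200 long (its x) x 32 wide (its y) x 40 mm high (z), 0.29 to 0.5 kg, lying loose on the bench at first. Flat top; a green vial strip 84 mm long is flush in the middle of the top. Origin at the centre of its underside. To be laid either way round.
- bubble (a joint): Where the white bubble (20 mm long) stands along the vial, in m, positive toward the level's +x end, 0 = centred, stops at +-0.030. The two black lines are 15 mm either side of the centre, so the bubble is between them within +-0.004. It runs to the high end, 0.75 mm per mrad of slope, and takes about 1.5 s to settle after each movement. The bench is level, so it reads 0 there.
- shelf: White shelf board on a fixed wooden stand (base 130 x 420 x 14 mm): 105 mm (x) by 250 mm (y), 14 mm thick, top about 70 mm above the bench. Origin on its pivot axis (along x), 15 mm below the board's top face and 125 mm to +y of its middle; the -y end is carried by the levelling foot. z is normal to the board. Starts with the foot end low by 17 to 34 mrad; does not yield to a push, only the knob moves it.
- shelf_mid (a point): Centre of the usable top face of the shelf, where the level's middle should lie. Axes as shelf: y along the shelf, toward the pivot; the foot lies to -y, 185 mm from this point.
- knob_grip (a point): On the vertical axis of the levelling foot, at the height to grip: 18 mm above the underside of the orange round knob, 40 mm in diameter and 30 mm high (118 mm above the bench, fixed height). Turning it clockwise seen from above raises the foot end of the shelf by 11.3 mrad of slope per rad turned, anticlockwise lowers it; it needs 1.5 to 3.0 rad clockwise. Resists with 0.15 N m and stays where it is left.
- carton: Bystander: white carton with a brown band, 60 x 90 x 70 mm high, origin under its centre.
- jar: Bystander: white jar with yellow lid, 56 mm in diameter, 75 mm high, origin under its centre.
- bearing: Bystander: steel bearing ring lying flat, 62 mm in diameter, 18 mm high, origin under its centre.
There are look-alikes about, which are no part of the job. Of the things that look like the level, the smaller one is meant.

How it is judged (in metres and radians):
On the way, in this order (a step that is already met when the one before it is completed fails the run):
1. the spirit level lies flat along the middle of the sloping shelf, let go, before the shelf has been levelled (contact force between level and shelf above 1 N and angle between the x axis of level and the y axis of shelf, either way round below 0.2 rad and x of level in the frame of shelf_mid between -0.036 and 0.036 m and y of level in the frame of shelf_mid between -0.035 and 0.035 m and angle between the z axis of level and the z axis of shelf, either way round below 0.02 rad and angle between level's own z axis and vertical below 0.2 rad and contact force between the fingers and level below 0.1 N and angle between shelf's own z axis and vertical above 0.012 rad), for 0.2 s.
2. the foot has been turned until the bubble stands between the lines, the level lying untouched on the shelf (contact force between level and shelf above 1 N and angle between the x axis of level and the y axis of shelf, either way round below 0.2 rad and x of level in the frame of shelf_mid between -0.036 and 0.036 m and y of level in the frame of shelf_mid between -0.035 and 0.035 m and angle between the z axis of level and the z axis of shelf, either way round below 0.02 rad and angle between level's own z axis and vertical below 0.2 rad and contact force between the fingers and level below 0.1 N and value of joint bubble between -0.005 and 0.005 m and angle between shelf's own z axis and vertical below 0.008 rad), for 0.4 s.
At the end, for the whole second after the job is handed in: The level lies flat on the shelf within 35 mm of its middle and 0.2 rad of its length, the bubble within 5 mm of centre, the shelf within 8 mrad of level, while the fingers still press it (over 4 N; 9 to 45 N between level and shelf) and it is still (contact force between level and shelf between 1 and 45 N and angle between the x axis of level and the y axis of shelf, either way round below 0.2 rad and x of level in the frame of shelf_mid between -0.036 and 0.036 m and y of level in the frame of shelf_mid between -0.035 and 0.035 m and angle between the z axis of level and the z axis of shelf, either way round below 0.02 rad and angle between level's own z axis and vertical below 0.2 rad and value of joint bubble between -0.005 and 0.005 m and angle between shelf's own z axis and vertical below 0.008 rad and contact force between the fingers and level above 4 N and contact force between level and shelf above 9 N and linear speed of level below 0.02 m/s); the arm keeps its last pose, push and grip.
It fails at once if the carton is knocked: moved over 20 mm or tipped (distance of carton from where it was at the start of the episode above 0.02 m or angle between carton's own z axis and vertical above 0.3 rad).
It fails at once if the jar is knocked: moved over 20 mm or tipped (distance of jar from where it was at the start of the episode above 0.02 m or angle between jar's own z axis and vertical above 0.3 rad).
It fails at once if the bearing is knocked: moved over 20 mm or tipped (distance of bearing from where it was at the start of the episode above 0.02 m or angle between bearing's own z axis and vertical above 0.3 rad).
It also fails if it takes over 64 s, if anything falls off the work surface, if the arm or the gripper's body presses on something with over 40 N, if the wrist force passes 120 N, or if a joint passes its speed limit or range.

## Robot

A 6-joint arm with a two-finger parallel gripper is mounted at the origin on the work surface. World frame = base frame: x ahead of the robot, y to its left, z up, the work surface at z = 0. Lengths are in mm, angles in rad, forces in N, time in s.
With the tool pointing down it reaches from about 300 to 825 mm from the base axis. Payload 5.4 kg.
Tool frame: the origin (TCP) lies on the front face of the gripper's body, between the roots of the fingers; the fingertips stand 88 mm ahead of it and the grasp point (between the pads) lies 69 mm ahead of it; x points along the fingers, y is the direction in which the jaws open and shut, and the axes are right-handed (so a half turn about x gives the same grasp; the last joint's range is limited). The gripper opens to 92 mm and grips with 3 to 60 N. Pads are 20 mm wide; open, the fingers measure 128 mm over their backs; the gripper's body (75 mm by 189 mm) begins 69 mm behind the grasp point.
Start: joints at [-1.37, 0.158, 1.597, -0, 1.386, -0.21], TCP at [229.598, -527.154, 302.701] pointing down, gripper open.
Joint ranges: [-2.91, 2.91], [-0.94, 2.29], [0.18, 2.7], [-1.29, 4.43], [0.17, 2.64], [-3, 3]. Speed limits (rad/s): [2.57, 2.57, 3.14, 3.14, 3.14, 3.14].

## Interface

Orientations are given as a rotation vector (axis times angle).
In Python, from rig import monitor, cams, order gives the robot as it stands.
- The arm moves only by the tool drive_tool, never from a script. Its argument "motion" is a list of rows, each an object of numbers: "x", "y", "z": the shift along the tool's x, y, z normalised to -1 to 1, where 1 is 0.2 m; "ax", "ay", "az": the turn, a rotation vector about the tool's x, y, z normalised to -1 to 1, where 1 is 180 degrees; "fingers": the finger opening in mm, from 0 to 91.9. A call has 1 to 10 rows; each row shifts and turns the commanded pose from where the row before left it, along the tool's axes as they then stand; what a row does not reach is not made up. A row lasts 1/8 s, in which the tool goes at most 62.5 mm and 10.7 degrees, less where a joint would pass 70% of its speed; a pose out of reach is approached as far as the arm can. A call with a number of a shift or a turn outside -1 to 1 is refused whole. A call with a gripper value outside its range is refused whole. The fingers move at their own pace and stop on an object; the grip force is fixed at half the most. Time passes only in rows, so rows that do not move let the fingers close. It gives the time, the measured TCP pose, the force and the opening at its end, in the units of the state.
- monitor.state(): the state, without advancing time (a new reading comes with each control period).
- cams.read_camera(name): name is "side" or "top" or "wrist"; returns a dict with "image" (480x640x3 uint8, red, green, blue), "K" (3x3 intrinsics, pixels), "k1" (the pictures are not rectified: a ray, as slopes to the right and down, at radius r is drawn at 1 + k1 r^2 times it, then the intrinsics apply), "R" (3x3) and "t" (3): a world point X has camera coordinates R X + t. Camera axes: x right, y down, z forward; pixel columns grow to the right and rows downward; lengths in mm; the calibration is good to about 2 mm. A picture is of the moment at which its call begins. There is no depth.
- order.hand_in(): hands the job in, once; it reports no verdict.
The state is a dict: "t": time; "q": joint angles; "joint_velocities": joint speeds; "joint_torque": joint torques, N m; "tool_pos": TCP position; "tcp_rot": TCP orientation; "ft_force": force on the tool from outside, world axes, zero at the start; "moment": the same for the moment, N m; "gripper_width": opening from 0.0 (shut) to 1.0 (fully open).
Only numpy, scipy, OpenCV 4.12 (cv2) and the standard library are available. Lean on these libraries where they do the work, as an engineer would, in place of code of your own. Each camera call takes 0.05 s, during which the arm holds its last target.

## Working session

There is one attempt and no reset: what is moved stays moved. The work goes in short steps, Python scripts to look and compute and a tool call to move; the robot and the scene stay as the last step left them, time stands still between calls to the robot, and variables do not carry over. Pictures are saved under pics/ and viewed, and the job is handed in when it is done.

Besides the shell and the picture viewer there is one more tool, called after "Emit:" as name(argument=value, ...), one argument or row to a line, values as JSON. drive_tool: Moves the arm, as the interface text tells. Its arguments: {"type":"object","properties":{"motion":{"type":"array","items":{"type":"object","properties":{"x":{"type":"number","minimum":-1,"maximum":1},"y":{"type":"number","minimum":-1,"maximum":1},"z":{"type":"number","minimum":-1,"maximum":1},"ax":{"type":"number","minimum":-1,"maximum":1},"ay":{"type":"number","minimum":-1,"maximum":1},"az":{"type":"number","minimum":-1,"maximum":1},"fingers":{"type":"number"}}}}},"required":["motion"]}

```bash
ls; mkdir -p pics; cat > h.py <<'E'
import numpy as np, cv2
from rig import monitor, cams, order
def shot(n,f):
    d=cams.read_camera(n); cv2.imwrite(f'pics/{f}.png',d['image'][:,:,::-1]); np.savez(f'pics/{f}.npz',**{k:np.array(d[k]) for k in('image','K','k1','R','t')}); return d
def load(f): return np.load(f'pics/{f}.npz')
def ray(d,u,v):
    k=float(d['k1']); K=d['K']
    p=cv2.undistortPoints(np.array([[[u,v]]],float),K,np.array([k,0,0,0.]))[0,0]
    r=d['R'].T@np.array([p[0],p[1],1]); c=-d['R'].T@d['t']; return c,r
def at(d,u,v,z):
    c,r=ray(d,u,v); return c+r*(z-c[2])/r[2]
def proj(d,X):
    x=d['R']@np.array(X,float)+d['t']; a=x[:2]/x[2]; a=a*(1+float(d['k1'])*(a@a)); return (d['K']@[a[0],a[1],1])[:2]
def crop(f,u0,v0,u1,v1,s,o):
    im=load(f)['image'][v0:v1,u0:u1,::-1]; cv2.imwrite(f'pics/{o}.png',cv2.resize(im,None,fx=s,fy=s,interpolation=cv2.INTER_CUBIC))
E
python3 - <<'E'
from h import *
for n in('side','top','wrist'): shot(n,n+'0')
print(monitor.state())
E
```

```text
pics
{'t': 0.15, 'q': array([-1.37008024e+00,  1.58910388e-01,  1.59790047e+00, -1.03660296e-06,
        1.38620237e+00, -2.10109024e-01]), 'joint_velocities': array([-0.00186945, -0.00303256, -0.0053198 , -0.00054056, -0.0002276 ,
       -0.00105159]), 'joint_torque': array([ 5.29787303e-04, -3.85918057e+01, -3.22433281e+01,  7.02705304e-02,
        3.51545890e-02, -7.62242553e-05]), 'tool_pos': array([ 229.54050303, -526.81909743,  301.96286593]), 'tcp_rot': array([ 1.99578744,  0.41727181, -1.99577591]), 'ft_force': array([-0.23171465,  0.80632407, -0.26733123]), 'moment': array([-0.01257275, -0.0022662 ,  0.01534094]), 'gripper_width': 0.9977350723990333}
```

View pics/top0.png

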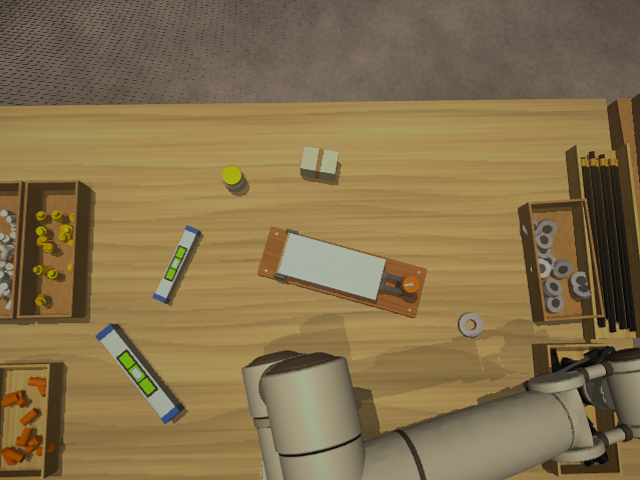

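View pics/side0.png

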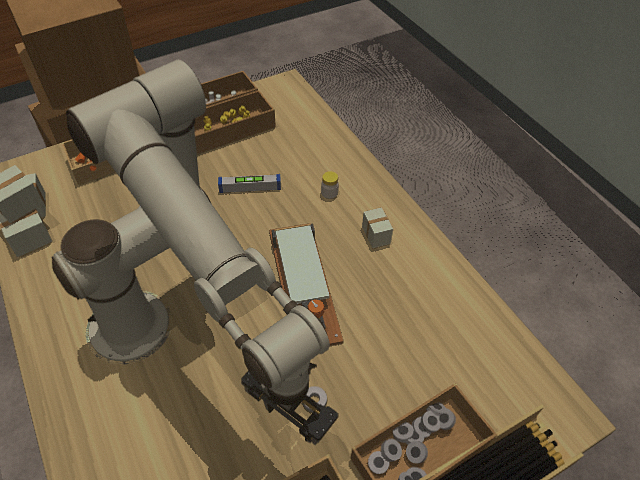

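View pics/wrist0.png

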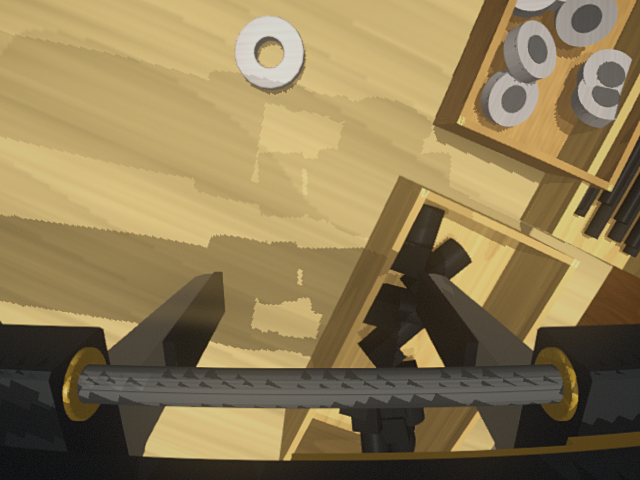

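Top picture: two level-like bars, a small one at about (177,264) and a larger one at (140,373). The smaller is meant. The shelf is at (332,266), the knob at (411,285), the jar at (233,178), the carton at (320,163) and the bearing at (470,324).

```bash
python3 - <<'E'
from h import *
crop('top0',140,215,215,315,6,'c1'); crop('top0',250,215,440,325,4,'c2')
d=load('top0')
a=at(d,196,231,40);b=at(d,158,298,40);print(a,b,np.linalg.norm(a-b))
print(-d['R'].T@d['t'])
E
```

```text
[588.45434685 263.828427    40.        ] [420.24046365 355.99827681  40.        ] 191.8103013785029
[ 336.67205711   -8.92044952 1397.95814454]
```

View pics/c1.png

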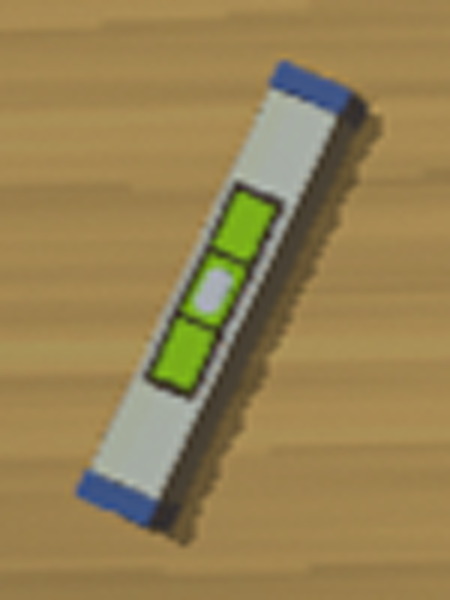

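View pics/c2.png

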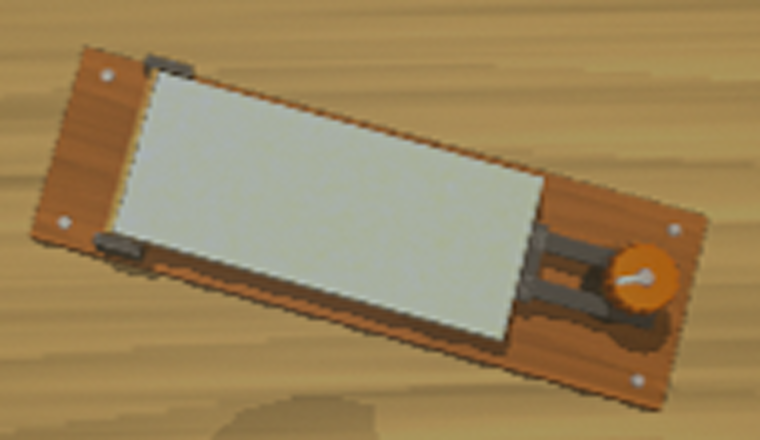

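```bash
cat > m.py <<'E'
from h import *
d=load('top0')
L=[(283,60),(355,90),(155,525),(78,490)]
P=[at(d,u/6+140-.4,v/6+215-.4,40) for u,v in L]
c=np.mean(P,0); ax=(P[0]+P[1]-P[2]-P[3])/2
print('level',c.round(1),np.linalg.norm(ax),np.linalg.norm(P[0]-P[1]),'yaw',np.arctan2(ax[1],ax[0]))
S=[(155,70),(545,177),(505,340),(115,232)]; z=[72,67,67,72]
P=[at(d,u/4+250-.4,v/4+215-.4,zz) for (u,v),zz in zip(S,z)]
sc=np.mean(P,0); ax=(P[0]+P[3]-P[1]-P[2])/2
print('shelf',sc.round(1),np.linalg.norm(ax),np.linalg.norm(P[0]-P[3]),'yaw of shelf y',np.arctan2(ax[1],ax[0]))
k=at(d,645/4+250-.4,278/4+215-.4,130); print('knob',k, np.linalg.norm((k-sc)[:2]), np.arctan2(*(sc-k)[[1,0]]))
for n,u,v,zz in(('jar',232,174,75),('carton',320,158,70),('bearing',470,324,18)): print(n,at(d,u,v,zz).round(0))
E
python3 m.py
python3 - <<'E'
from h import *
crop('side0',210,165,290,205,8,'c3'); crop('side0',260,215,350,350,5,'c4')
E
```

```text
level [508.  312.8  40. ] 198.8116242872311 33.49099999327388 yaw -0.4209337236591185
shelf [489.8 -79.1  69.5] 250.45839353929264 104.17865391790411 yaw of shelf y 1.2836603109671005
knob [ 435.57339945 -260.47254876  130.        ] 189.306125798887 1.2804910979768227
jar [727. 168.  75.]
carton [767. -55.  70.]
bearing [ 340. -428.   18.]
```

View pics/c3.png

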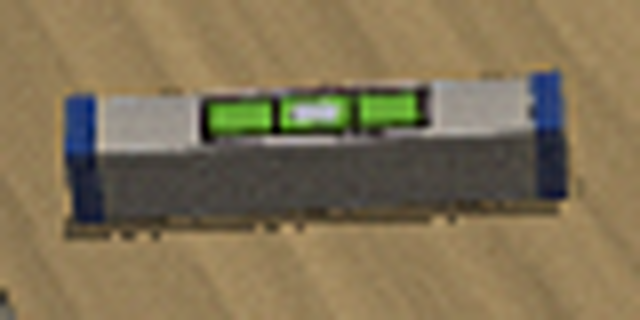

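View pics/c4.png

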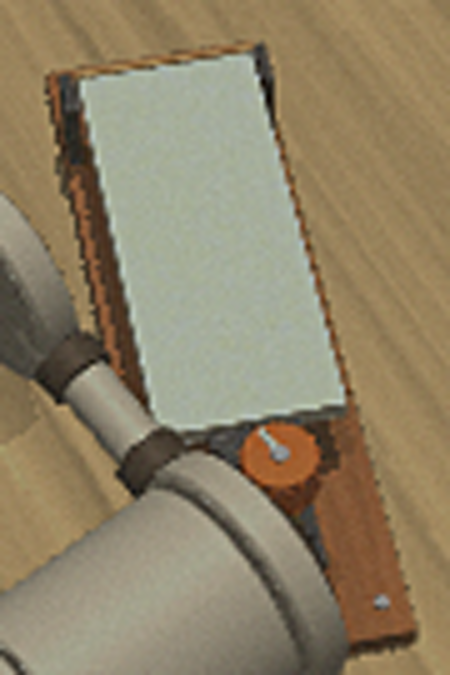

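```bash
cat > plan.py <<'E'
from h import *
from scipy.spatial.transform import Rotation as Ro
def Rt(): 
    return Ro.from_rotvec(monitor.state()['tcp_rot']).as_matrix()
def yaw():  # yaw of tool y
    R=Rt(); return np.arctan2(R[1,1],R[0,1])
def to(target,yw=None):
    """tool-frame shift (units of .2m) to a TCP target, and turn about tool x (units of 180deg)"""
    s=monitor.state(); R=Ro.from_rotvec(s['tcp_rot']).as_matrix()
    dl=R.T@(np.array(target)-s['tool_pos'])
    print('t',s['t'],'pos',s['tool_pos'].round(1),'yaw',round(yaw(),4),'tilt',R[:,0].round(4),'q',s['q'].round(2),'f',s['ft_force'].round(1),'w',round(s['gripper_width']*91.9,1))
    print('shift mm',dl.round(1),'units',(dl/200).round(4),'rows',np.linalg.norm(dl)/62.5)
    if yw is not None:
        for k in(-1,0,1):
            a=-(yw-yaw()+k*np.pi); a=(a+2*np.pi)%(4*np.pi)-2*np.pi
            print(' turn about tool x',round(a,4),'units',round(a/np.pi,4))
E
python3 - <<'E'
from plan import *
to([508,312.8,302],1.150)
d0,d1=load('top0'),load('side0')
def tri(a,b):
    c1,r1=ray(d0,*a);c2,r2=ray(d1,*b);s=np.linalg.lstsq(np.c_[r1,-r2],c2-c1,rcond=None)[0];p,q=c1+r1*s[0],c2+r2*s[1];return ((p+q)/2).round(1),np.linalg.norm(p-q)
print(tri((645/4+249.6,278/4+214.6),(283/5+259.6,455/5+214.6)))
print(tri((213/6+139.6,290/6+214.6),(316/8+209.6,112/8+164.6)))
S=[(155,70),(545,177),(505,340),(115,232)];T=[(250,55),(345,405),(160,430),(80,82)]
for a,b in zip(S,T): print(tri((a[0]/4+249.6,a[1]/4+214.6),(b[0]/5+259.6,b[1]/5+214.6)))
E
```

```text
t 0.15 pos [ 229.5 -526.8  302. ] yaw -1.16 tilt [-3.0e-04  1.4e-03 -1.0e+00] q [-1.37  0.16  1.6  -0.    1.39 -0.21] f [-0.2  0.8 -0.3] w 91.7
shift mm [   1.1 -658.5 -590.6] units [ 0.0053 -3.2927 -2.953 ] rows 14.153444101306318
 turn about tool x 0.8316 units 0.2647
 turn about tool x -2.31 units -0.7353
 turn about tool x -5.4516 units -1.7353
(array([ 436.8, -260.3,  133.3]), np.float64(3.0402049157448383))
(array([508. , 313.6,  45.5]), np.float64(2.3898221119777503))
(array([576.4,  28.1,  68. ]), np.float64(0.09222940584182608))
(array([ 503.9, -213.2,   68.5]), np.float64(1.0685458259781742))
(array([ 405.1, -184. ,   76.1]), np.float64(3.3005019658760277))
(array([475.9,  53.5,  73.2]), np.float64(2.642607694928834))
```

Emit:
drive_tool(
  motion=[
    {"y": -0.22,"z": -0.197},
    {"y": -0.22,"z": -0.197},
    {"y": -0.22,"z": -0.197},
    {"y": -0.22,"z": -0.197},
    {"y": -0.22,"z": -0.197},
    {"y": -0.22,"z": -0.197},
    {"y": -0.22,"z": -0.197},
    {"y": -0.22,"z": -0.197},
    {"y": -0.22,"z": -0.197},
    {"y": -0.22,"z": -0.197},
  ],
)

```text
$.motion[0]: bad value
```

Emit:
drive_tool(
  motion=[
    {"y": -0.22,"z": -0.197,"ax": 0},
    {"y": -0.22,"z": -0.197},
    {"y": -0.22,"z": -0.197},
    {"y": -0.22,"z": -0.197},
    {"y": -0.21,"z": -0.197},
    {"ax": -0.056},
    {"ax": -0.056},
    {"ax": -0.056},
    {"ax": -0.056},
    {"ax": -0.056},
  ],
)

```text
$.motion[0]: bad value
```

Emit:
drive_tool(
  motion=[
    {"ax": -0.056},
    {"ax": -0.056},
    {"ax": -0.056},
    {"ax": -0.056},
    {"ax": -0.056},
    {"ax": -0.056},
    {"ax": -0.056},
    {"ax": -0.056},
    {},
  ],
)

```text
$.motion[0]: bad value
```

```bash
python3 - <<'E'
from plan import *
shot('wrist','w1')
to([508,312.8,94],1.150)
E
```

```text
t 0.2 pos [ 229.6 -526.9  302.1] yaw -1.16 tilt [-2.0e-04  1.1e-03 -1.0e+00] q [-1.37  0.16  1.6  -0.    1.39 -0.21] f [-0.1  0.1  0.7] w 91.9
shift mm [ 209.  -658.4 -590.6] units [ 1.0449 -3.292  -2.9528] rows 14.540894076895096
 turn about tool x 0.8316 units 0.2647
 turn about tool x -2.31 units -0.7353
 turn about tool x -5.4516 units -1.7353
```

View pics/w1.png

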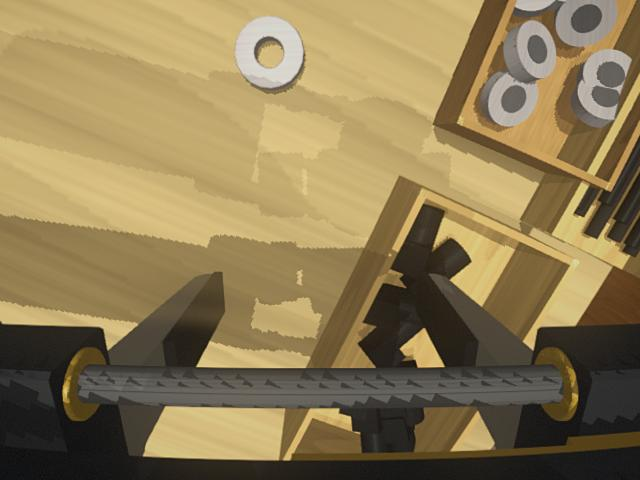

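All refused: probably every key is required. The arm has not moved, so I'll try full rows.

Emit:
drive_tool(
  motion=[
    {"x": 0,"y": -0.22,"z": -0.197,"ax": 0,"ay": 0,"az": 0,"fingers": 91},
    {"x": 0,"y": -0.22,"z": -0.197,"ax": 0,"ay": 0,"az": 0,"fingers": 91},
    {"x": 0,"y": -0.22,"z": -0.197,"ax": 0,"ay": 0,"az": 0,"fingers": 91},
    {"x": 0,"y": -0.22,"z": -0.197,"ax": 0,"ay": 0,"az": 0,"fingers": 91},
    {"x": 0,"y": -0.22,"z": -0.197,"ax": 0,"ay": 0,"az": 0,"fingers": 91},
    {"x": 0,"y": -0.22,"z": -0.197,"ax": 0,"ay": 0,"az": 0,"fingers": 91},
    {"x": 0,"y": -0.22,"z": -0.197,"ax": 0,"ay": 0,"az": 0,"fingers": 91},
    {"x": 0,"y": -0.22,"z": -0.197,"ax": 0,"ay": 0,"az": 0,"fingers": 91},
    {"x": 0,"y": -0.22,"z": -0.197,"ax": 0,"ay": 0,"az": 0,"fingers": 91},
    {"x": 0,"y": -0.22,"z": -0.197,"ax": 0,"ay": 0,"az": 0,"fingers": 91},
  ],
)

```text
t: 1.45
tool_pos: [415.3, 35.6, 302.9]
tcp_rot: [1.996, 0.415, -1.994]
ft_force: [-0.0, -0.2, 0.2]
gripper_width: 0.99
```

Emit:
drive_tool(
  motion=[
    {"x": 0,"y": -0.22,"z": -0.197,"ax": 0,"ay": 0,"az": 0,"fingers": 91},
    {"x": 0,"y": -0.22,"z": -0.197,"ax": 0,"ay": 0,"az": 0,"fingers": 91},
    {"x": 0,"y": -0.22,"z": -0.197,"ax": 0,"ay": 0,"az": 0,"fingers": 91},
    {"x": 0,"y": -0.22,"z": -0.197,"ax": 0,"ay": 0,"az": 0,"fingers": 91},
    {"x": 0,"y": -0.21,"z": -0.197,"ax": 0,"ay": 0,"az": 0,"fingers": 91},
    {"x": 0,"y": 0,"z": 0,"ax": -0.056,"ay": 0,"az": 0,"fingers": 91},
    {"x": 0,"y": 0,"z": 0,"ax": -0.056,"ay": 0,"az": 0,"fingers": 91},
    {"x": 0,"y": 0,"z": 0,"ax": -0.056,"ay": 0,"az": 0,"fingers": 91},
    {"x": 0,"y": 0,"z": 0,"ax": -0.056,"ay": 0,"az": 0,"fingers": 91},
    {"x": 0,"y": 0,"z": 0,"ax": -0.056,"ay": 0,"az": 0,"fingers": 91},
  ],
)

```text
t: 2.7
tool_pos: [508.5, 312.1, 302.4]
tcp_rot: [1.408, 1.067, -1.409]
ft_force: [-1.3, 0.3, -0.3]
gripper_width: 0.989
```

Emit:
drive_tool(
  motion=[
    {"x": 0,"y": 0,"z": 0,"ax": -0.056,"ay": 0,"az": 0,"fingers": 91},
    {"x": 0,"y": 0,"z": 0,"ax": -0.056,"ay": 0,"az": 0,"fingers": 91},
    {"x": 0,"y": 0,"z": 0,"ax": -0.056,"ay": 0,"az": 0,"fingers": 91},
    {"x": 0,"y": 0,"z": 0,"ax": -0.056,"ay": 0,"az": 0,"fingers": 91},
    {"x": 0,"y": 0,"z": 0,"ax": -0.056,"ay": 0,"az": 0,"fingers": 91},
    {"x": 0,"y": 0,"z": 0,"ax": -0.056,"ay": 0,"az": 0,"fingers": 91},
    {"x": 0,"y": 0,"z": 0,"ax": -0.056,"ay": 0,"az": 0,"fingers": 91},
    {"x": 0,"y": 0,"z": 0,"ax": -0.056,"ay": 0,"az": 0,"fingers": 91},
    {"x": 0,"y": 0,"z": 0,"ax": 0,"ay": 0,"az": 0,"fingers": 91},
  ],
)

```text
t: 3.82
tool_pos: [508.6, 312.1, 302.4]
tcp_rot: [0.349, 1.543, -0.35]
ft_force: [-0.2, -0.5, 0.6]
gripper_width: 0.99
```

```bash
python3 - <<'E'
from plan import *
shot('wrist','w1')
to([508,312.8,94],1.150)
E
```

```text
t 3.875 pos [508.6 312.1 302.5] yaw 1.1237 tilt [-4.e-04 -1.e-04 -1.e+00] q [ 0.35  0.21  1.53  0.    1.39 -0.78] f [-0.1  0.4  0.1] w 91.0
shift mm [208.5   0.4  -0.8] units [ 1.0425  0.0022 -0.0039] rows 3.3360087021162967
 turn about tool x 3.1153 units 0.9916
 turn about tool x -0.0263 units -0.0084
 turn about tool x -3.1679 units -1.0084
```

View pics/w1.png

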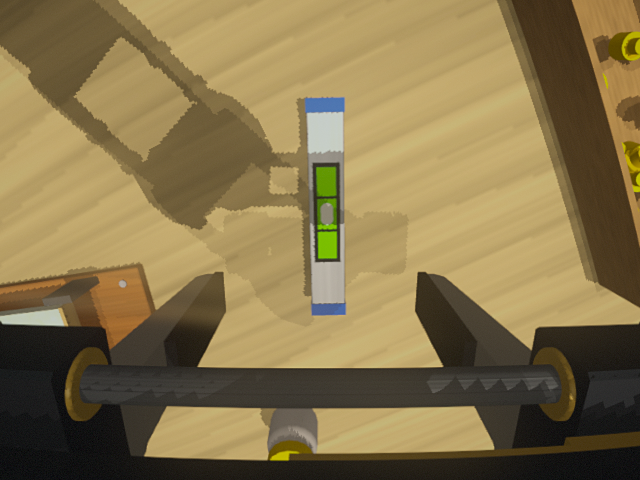

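The wrist view shows the small level (blue ends, centred bubble) at about (326,205), between the finger lines.

```bash
python3 - <<'E'
from plan import *
d=load('w1')
P=[at(d,*p,40) for p in((306,98),(344,98),(345,314),(312,314))]
print(np.mean(P,0)); a=(P[0]+P[1]-P[2]-P[3])/2; print(np.linalg.norm(a),np.arctan2(-a[1],-a[0]),np.linalg.norm(P[0]-P[1]))
E
```

```text
[509.6079654  317.26014281  40.        ]
199.8055519599895 -0.4236059605011951 32.140314264703534
```

Emit:
drive_tool(
  motion=[
    {"x": 0.2,"y": 0.016,"z": 0,"ax": -0.008,"ay": 0,"az": 0,"fingers": 91},
    {"x": 0.25,"y": 0,"z": 0,"ax": 0,"ay": 0,"az": 0,"fingers": 91},
    {"x": 0.25,"y": 0,"z": 0,"ax": 0,"ay": 0,"az": 0,"fingers": 91},
    {"x": 0.2,"y": 0,"z": 0,"ax": 0,"ay": 0,"az": 0,"fingers": 91},
    {"x": 0.1,"y": 0,"z": 0,"ax": 0,"ay": 0,"az": 0,"fingers": 91},
    {"x": 0.045,"y": 0,"z": 0,"ax": 0,"ay": 0,"az": 0,"fingers": 91},
    {"x": 0,"y": 0,"z": 0,"ax": 0,"ay": 0,"az": 0,"fingers": 91},
  ],
)

```text
t: 4.75
tool_pos: [510.6, 315.2, 94.4]
tcp_rot: [0.329, 1.545, -0.328]
ft_force: [0.9, -0.7, 0.6]
gripper_width: 0.991
```

```bash
python3 - <<'E'
from plan import *
to([509,315.5,93],1.148)
E
```

```text
t 4.75 pos [510.6 315.2  94.4] yaw 1.1516 tilt [ 1.1e-03  4.0e-04 -1.0e+00] q [ 0.35  0.46  1.66  0.    1.01 -0.8 ] f [ 0.9 -0.7  0.6] w 91.1
shift mm [ 1.4 -0.4 -1.6] units [ 0.0072 -0.002  -0.0079] rows 0.034801398204354454
 turn about tool x 3.1452 units 1.0012
 turn about tool x 0.0036 units 0.0012
 turn about tool x -3.138 units -0.9988
```

Emit:
drive_tool(
  motion=[
    {"x": 0,"y": 0,"z": 0,"ax": 0,"ay": 0,"az": 0,"fingers": 20},
    {"x": 0,"y": 0,"z": 0,"ax": 0,"ay": 0,"az": 0,"fingers": 20},
    {"x": 0,"y": 0,"z": 0,"ax": 0,"ay": 0,"az": 0,"fingers": 20},
    {"x": 0,"y": 0,"z": 0,"ax": 0,"ay": 0,"az": 0,"fingers": 20},
    {"x": 0,"y": 0,"z": 0,"ax": 0,"ay": 0,"az": 0,"fingers": 20},
    {"x": 0,"y": 0,"z": 0,"ax": 0,"ay": 0,"az": 0,"fingers": 20},
    {"x": 0,"y": 0,"z": 0,"ax": 0,"ay": 0,"az": 0,"fingers": 20},
    {"x": 0,"y": 0,"z": 0,"ax": 0,"ay": 0,"az": 0,"fingers": 20},
  ],
)

```text
t: 5.75
tool_pos: [510.1, 315.2, 93.8]
tcp_rot: [0.329, 1.545, -0.328]
ft_force: [0.7, 1.8, -0.8]
gripper_width: 0.342
```

Emit:
drive_tool(
  motion=[
    {"x": -0.1,"y": 0,"z": 0,"ax": 0,"ay": 0,"az": 0,"fingers": 20},
    {"x": -0.2,"y": 0,"z": 0,"ax": 0,"ay": 0,"az": 0,"fingers": 20},
    {"x": -0.2,"y": 0,"z": 0,"ax": 0,"ay": 0,"az": 0,"fingers": 20},
    {"x": -0.2,"y": 0,"z": 0,"ax": 0,"ay": 0,"az": 0,"fingers": 20},
    {"x": -0.05,"y": 0,"z": 0,"ax": 0,"ay": 0,"az": 0,"fingers": 20},
    {"x": 0,"y": 0,"z": 0,"ax": 0,"ay": 0,"az": 0,"fingers": 20},
  ],
)

```text
t: 6.5
tool_pos: [509.9, 314.9, 243.7]
tcp_rot: [0.328, 1.546, -0.328]
ft_force: [-0.2, -0.0, -3.3]
gripper_width: 0.345
```

```bash
python3 - <<'E'
from plan import *
shot('wrist','w2')
to([489.5,-79,230],-0.289)
E
```

```text
t 6.55 pos [509.3 314.6 242.2] yaw 1.1521 tilt [-0.0023 -0.001  -1.    ] q [ 0.35  0.27  1.59 -0.    1.28 -0.8 ] f [-1.5 -0.1 -3.6] w 32.1
shift mm [  12.7 -367.7  142. ] units [ 0.0634 -1.8383  0.7099] rows 6.3091577871464315
 turn about tool x 4.5827 units 1.4587
 turn about tool x 1.4411 units 0.4587
 turn about tool x -1.7005 units -0.5413
```

View pics/w2.png

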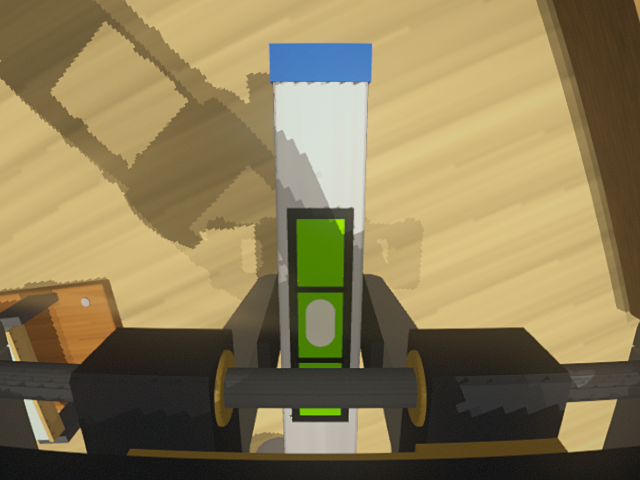

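```bash
python3 - <<'E'
from plan import *
d=load('w2'); s=monitor.state(); R=Rt()
for p in((320,210),(320,287),(320,361),(320,420),(320,44)):
    X=at(d,*p,188.5); print((R.T@(X-s['tool_pos'])).round(1))
E
```

```text
[ 53.8  -0.5 -45.7]
[ 53.8  -0.5 -15.9]
[53.7 -0.4 16.3]
[53.7 -0.4 45.7]
[  53.9   -0.6 -101.2]
```

The level is held level and centred at the TCP to within 1 mm. Now over to the shelf.

Emit:
drive_tool(
  motion=[
    {"x": 0,"y": -0.15,"z": 0.058,"ax": 0,"ay": 0,"az": 0,"fingers": 20},
    {"x": 0,"y": -0.26,"z": 0.1,"ax": 0,"ay": 0,"az": 0,"fingers": 20},
    {"x": 0,"y": -0.26,"z": 0.1,"ax": 0,"ay": 0,"az": 0,"fingers": 20},
    {"x": 0,"y": -0.26,"z": 0.1,"ax": 0,"ay": 0,"az": 0,"fingers": 20},
    {"x": 0,"y": -0.26,"z": 0.1,"ax": 0,"ay": 0,"az": 0,"fingers": 20},
    {"x": 0,"y": -0.26,"z": 0.1,"ax": 0,"ay": 0,"az": 0,"fingers": 20},
    {"x": 0,"y": -0.26,"z": 0.1,"ax": 0,"ay": 0,"az": 0,"fingers": 20},
    {"x": 0,"y": -0.128,"z": 0.052,"ax": 0,"ay": 0,"az": 0,"fingers": 20},
    {"x": 0,"y": 0,"z": 0,"ax": 0.03,"ay": 0,"az": 0,"fingers": 20},
    {"x": 0,"y": 0,"z": 0,"ax": 0.055,"ay": 0,"az": 0,"fingers": 20},
  ],
)

```text
t: 7.8
tool_pos: [489.1, -78.7, 241.2]
tcp_rot: [0.542, 1.507, -0.542]
ft_force: [-0.3, 0.5, -3.9]
gripper_width: 0.345
```

Emit:
drive_tool(
  motion=[
    {"x": 0,"y": 0,"z": 0,"ax": 0.055,"ay": 0,"az": 0,"fingers": 20},
    {"x": 0,"y": 0,"z": 0,"ax": 0.055,"ay": 0,"az": 0,"fingers": 20},
    {"x": 0,"y": 0,"z": 0,"ax": 0.055,"ay": 0,"az": 0,"fingers": 20},
    {"x": 0,"y": 0,"z": 0,"ax": 0.055,"ay": 0,"az": 0,"fingers": 20},
    {"x": 0,"y": 0,"z": 0,"ax": 0.055,"ay": 0,"az": 0,"fingers": 20},
    {"x": 0,"y": 0,"z": 0,"ax": 0.055,"ay": 0,"az": 0,"fingers": 20},
    {"x": 0,"y": 0,"z": 0,"ax": 0.044,"ay": 0,"az": 0,"fingers": 20},
    {"x": 0,"y": 0,"z": 0,"ax": 0,"ay": 0,"az": 0,"fingers": 20},
  ],
)

```text
t: 8.8
tool_pos: [489.3, -78.2, 241.6]
tcp_rot: [1.417, 1.062, -1.421]
ft_force: [-0.5, 0.7, -2.4]
gripper_width: 0.344
```

```bash
python3 - <<'E'
from plan import *
shot('wrist','w3'); shot('side','s3')
to([489.5,-79,170],-0.289)
crop('s3',240,165,360,325,4,'c5')
E
```

```text
t 8.9 pos [489.7 -78.3 242.3] yaw -0.2873 tilt [-0.0024  0.001  -1.    ] q [-0.4   0.01  1.88 -0.    1.26 -0.12] f [-0.5 -0.8 -3.8] w 31.7
shift mm [72.3  0.2  0.7] units [0.3617 0.0009 0.0035] rows 1.157642491034837
 turn about tool x 3.1433 units 1.0005
 turn about tool x 0.0017 units 0.0005
 turn about tool x -3.1399 units -0.9995
```

View pics/w3.png

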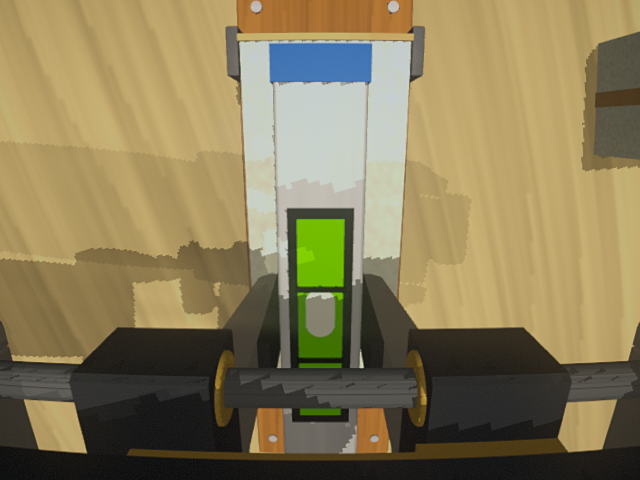

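View pics/c5.png

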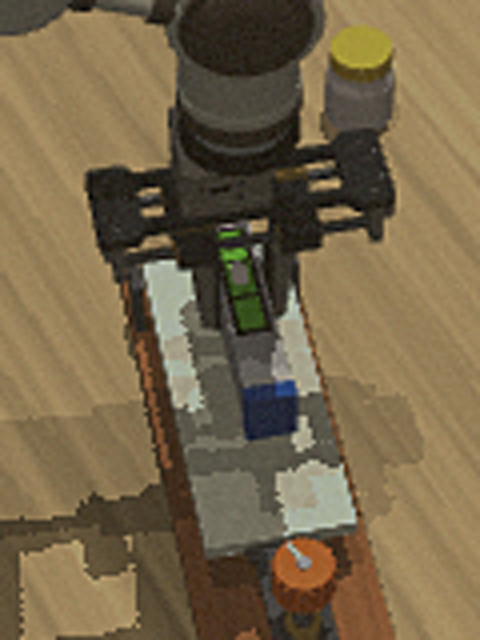

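Emit:
drive_tool(
  motion=[
    {"x": 0.15,"y": 0,"z": 0.003,"ax": 0,"ay": 0.008,"az": 0,"fingers": 20},
    {"x": 0.15,"y": 0,"z": 0,"ax": 0,"ay": 0,"az": 0,"fingers": 20},
    {"x": 0.05,"y": 0,"z": 0,"ax": 0,"ay": 0,"az": 0,"fingers": 20},
    {"x": 0,"y": 0,"z": 0,"ax": 0,"ay": 0,"az": 0,"fingers": 20},
  ],
)

```text
t: 9.4
tool_pos: [490.2, -78.0, 173.3]
tcp_rot: [1.44, 1.076, -1.405]
ft_force: [-0.2, 0.2, -2.6]
gripper_width: 0.349
```

Emit:
drive_tool(
  motion=[
    {"x": 0.01,"y": 0,"z": 0,"ax": 0,"ay": 0,"az": 0,"fingers": 20},
    {"x": 0,"y": 0,"z": 0,"ax": 0,"ay": 0,"az": 0,"fingers": 20},
  ],
)

```text
t: 9.65
tool_pos: [491.1, -78.3, 172.7]
tcp_rot: [1.441, 1.072, -1.403]
ft_force: [-0.8, 0.7, -2.7]
gripper_width: 0.339
```

Emit:
drive_tool(
  motion=[
    {"x": 0.01,"y": 0,"z": 0,"ax": 0,"ay": 0,"az": 0,"fingers": 20},
    {"x": 0,"y": 0,"z": 0,"ax": 0,"ay": 0,"az": 0,"fingers": 20},
  ],
)

```text
t: 9.9
tool_pos: [490.5, -78.1, 169.8]
tcp_rot: [1.441, 1.074, -1.405]
ft_force: [-0.1, 0.3, -3.6]
gripper_width: 0.343
```

Emit:
drive_tool(
  motion=[
    {"x": 0.008,"y": 0,"z": 0,"ax": 0,"ay": 0,"az": 0,"fingers": 20},
    {"x": 0,"y": 0,"z": 0,"ax": 0,"ay": 0,"az": 0,"fingers": 20},
  ],
)

```text
t: 10.15
tool_pos: [490.4, -78.0, 168.0]
tcp_rot: [1.441, 1.074, -1.405]
ft_force: [-0.7, 0.2, -2.6]
gripper_width: 0.348
```

Emit:
drive_tool(
  motion=[
    {"x": 0.008,"y": 0,"z": 0,"ax": 0,"ay": 0,"az": 0,"fingers": 20},
    {"x": 0,"y": 0,"z": 0,"ax": 0,"ay": 0,"az": 0,"fingers": 20},
  ],
)

```text
t: 10.4
tool_pos: [490.4, -78.0, 166.3]
tcp_rot: [1.441, 1.074, -1.405]
ft_force: [0.1, 0.7, -3.6]
gripper_width: 0.347
```

Emit:
drive_tool(
  motion=[
    {"x": 0.006,"y": 0,"z": 0,"ax": 0,"ay": 0,"az": 0,"fingers": 20},
    {"x": 0,"y": 0,"z": 0,"ax": 0,"ay": 0,"az": 0,"fingers": 20},
  ],
)

```text
t: 10.65
tool_pos: [490.5, -78.0, 165.2]
tcp_rot: [1.441, 1.074, -1.405]
ft_force: [-0.3, -0.2, -3.6]
gripper_width: 0.344
```

Emit:
drive_tool(
  motion=[
    {"x": 0.006,"y": 0,"z": 0,"ax": 0,"ay": 0,"az": 0,"fingers": 20},
    {"x": 0,"y": 0,"z": 0,"ax": 0,"ay": 0,"az": 0,"fingers": 20},
  ],
)

```text
t: 10.9
tool_pos: [490.5, -77.9, 164.0]
tcp_rot: [1.441, 1.074, -1.405]
ft_force: [-0.5, -0.2, -2.5]
gripper_width: 0.345
```

Emit:
drive_tool(
  motion=[
    {"x": 0.006,"y": 0,"z": 0,"ax": 0,"ay": 0,"az": 0,"fingers": 20},
    {"x": 0,"y": 0,"z": 0,"ax": 0,"ay": 0,"az": 0,"fingers": 20},
  ],
)

```text
t: 11.15
tool_pos: [490.5, -77.9, 162.8]
tcp_rot: [1.441, 1.074, -1.405]
ft_force: [0.5, 0.4, -3.9]
gripper_width: 0.342
```

Emit:
drive_tool(
  motion=[
    {"x": 0.005,"y": 0,"z": 0,"ax": 0,"ay": 0,"az": 0,"fingers": 20},
    {"x": 0,"y": 0,"z": 0,"ax": 0,"ay": 0,"az": 0,"fingers": 20},
  ],
)

```text
t: 11.4
tool_pos: [490.5, -77.9, 161.8]
tcp_rot: [1.441, 1.074, -1.405]
ft_force: [-0.1, 0.4, -2.8]
gripper_width: 0.344
```

Emit:
drive_tool(
  motion=[
    {"x": 0.005,"y": 0,"z": 0,"ax": 0,"ay": 0,"az": 0,"fingers": 20},
    {"x": 0,"y": 0,"z": 0,"ax": 0,"ay": 0,"az": 0,"fingers": 20},
  ],
)

```text
t: 11.65
tool_pos: [490.7, -77.9, 161.2]
tcp_rot: [1.441, 1.073, -1.405]
ft_force: [0.2, 1.7, -1.0]
gripper_width: 0.345
```

Emit:
drive_tool(
  motion=[
    {"x": 0.005,"y": 0,"z": 0,"ax": 0,"ay": 0,"az": 0,"fingers": 20},
    {"x": 0,"y": 0,"z": 0,"ax": 0,"ay": 0,"az": 0,"fingers": 20},
  ],
)

```text
t: 11.9
tool_pos: [490.8, -77.9, 160.9]
tcp_rot: [1.44, 1.074, -1.405]
ft_force: [-3.2, 2.1, 5.7]
gripper_width: 0.349
```

Touched the shelf at TCP z ≈ 161.3. Releasing, then retreating up.

Emit:
drive_tool(
  motion=[
    {"x": 0,"y": 0,"z": 0,"ax": 0,"ay": 0,"az": 0,"fingers": 60},
    {"x": 0,"y": 0,"z": 0,"ax": 0,"ay": 0,"az": 0,"fingers": 60},
    {"x": 0,"y": 0,"z": 0,"ax": 0,"ay": 0,"az": 0,"fingers": 60},
    {"x": 0,"y": 0,"z": 0,"ax": 0,"ay": 0,"az": 0,"fingers": 60},
    {"x": -0.1,"y": 0,"z": 0,"ax": 0,"ay": 0,"az": 0,"fingers": 60},
    {"x": -0.2,"y": 0,"z": 0,"ax": 0,"ay": -0.008,"az": 0,"fingers": 60},
    {"x": -0.2,"y": 0,"z": 0,"ax": 0,"ay": 0,"az": 0,"fingers": 60},
    {"x": 0,"y": 0,"z": 0,"ax": 0,"ay": 0,"az": 0,"fingers": 60},
  ],
)

```text
t: 12.9
tool_pos: [491.9, -80.0, 263.6]
tcp_rot: [1.421, 1.051, -1.414]
ft_force: [-0.8, 0.8, -0.8]
gripper_width: 0.651
```

```bash
python3 - <<'E'
from plan import *
shot('wrist','w4'); shot('top','t4')
to([436.2,-260.4,240],-0.289)
crop('t4',270,210,440,330,4,'c6')
E
```

```text
t 13.0 pos [490.  -79.3 259.7] yaw -0.2898 tilt [ 0. -0. -1.] q [-0.4  -0.01  1.86 -0.    1.29 -0.11] f [-0.5  0.1 -0.8] w 60.1
shift mm [ 19.7   0.2 189. ] units [9.830e-02 8.000e-04 9.448e-01] rows 3.0397946986367037
 turn about tool x 3.1408 units 0.9998
 turn about tool x -0.0008 units -0.0002
 turn about tool x -3.1424 units -1.0002
```

View pics/w4.png

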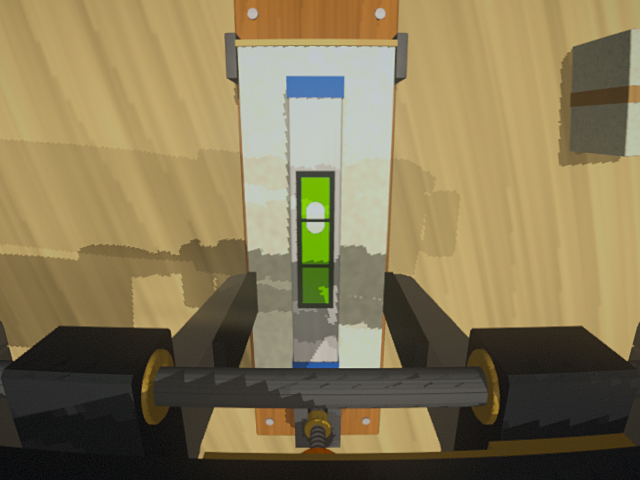

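View pics/c6.png

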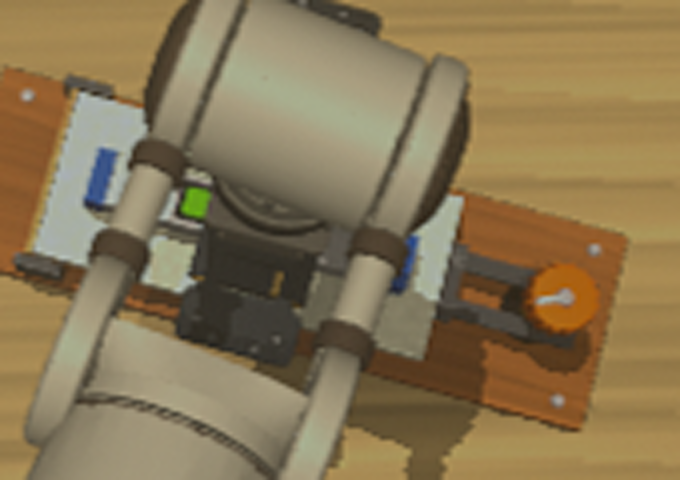

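Emit:
drive_tool(
  motion=[
    {"x": 0,"y": 0,"z": 0.1,"ax": 0,"ay": 0,"az": 0,"fingers": 80},
    {"x": 0,"y": 0,"z": 0.25,"ax": 0,"ay": 0,"az": 0,"fingers": 80},
    {"x": 0,"y": 0,"z": 0.25,"ax": 0,"ay": 0,"az": 0,"fingers": 80},
    {"x": 0,"y": 0,"z": 0.25,"ax": 0,"ay": 0,"az": 0,"fingers": 80},
    {"x": 0,"y": 0,"z": 0.095,"ax": 0,"ay": 0,"az": 0,"fingers": 80},
    {"x": 0,"y": 0,"z": 0,"ax": 0,"ay": 0,"az": 0,"fingers": 80},
    {"x": 0,"y": 0,"z": 0,"ax": 0,"ay": 0,"az": 0,"fingers": 80},
  ],
)

```text
t: 13.88
tool_pos: [436.4, -259.0, 259.3]
tcp_rot: [1.419, 1.06, -1.419]
ft_force: [0.4, 0.2, -0.1]
gripper_width: 0.868
```

```bash
python3 - <<'E'
from plan import *
shot('wrist','w5'); shot('top','t5')
to([436.2,-260.4,187],-0.289)
crop('t5',270,210,440,330,4,'c7')
crop('w5',200,0,440,240,2.5,'c7w')
E
```

```text
t 13.975 pos [ 436.6 -259.   259.6] yaw -0.2879 tilt [-3.e-04  7.e-04 -1.e+00] q [-0.77  0.02  1.83  0.    1.29 -0.49] f [-0.8  0.1  0.4] w 80.3
shift mm [72.6  0.1  1.5] units [0.3632 0.0004 0.0074] rows 1.1625309722028092
 turn about tool x 3.1427 units 1.0004
 turn about tool x 0.0011 units 0.0004
 turn about tool x -3.1405 units -0.9996
```

View pics/w5.png

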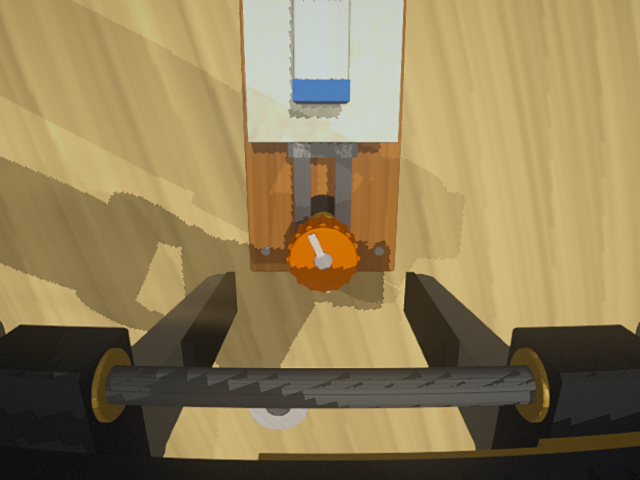

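View pics/c7.png

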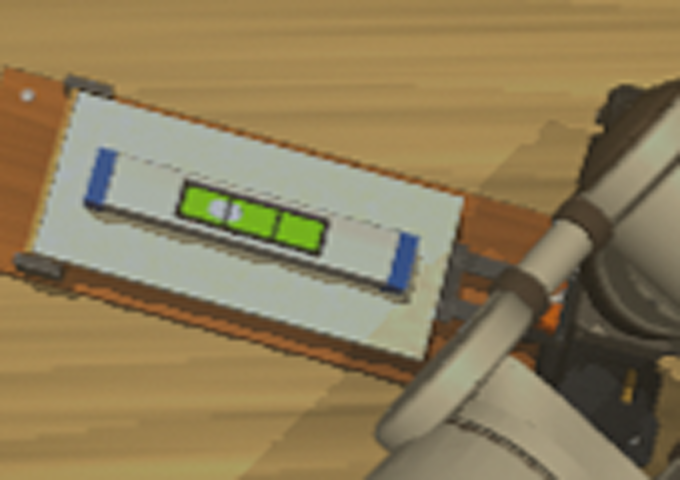

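View pics/c7w.png

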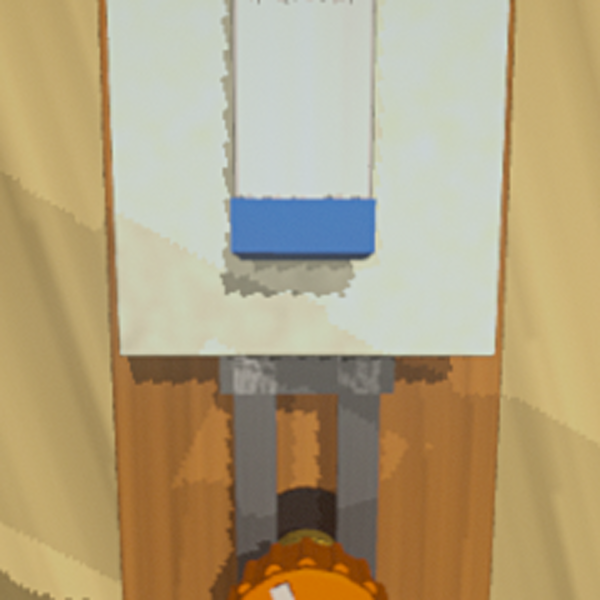

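```bash
cat > bub.py <<'E'
from h import *
def bub(f):
    d=load(f); zt=108
    # sample unwrapped strip along shelf axis through vial
    c=np.array([489.8,-78.5]); y=np.array([np.cos(1.282),np.sin(1.282)]); x=np.array([y[1],-y[0]])
    U=np.arange(-60,60,.25); V=np.arange(-25,25,.25)
    mx=np.zeros((len(V),len(U)),np.float32); my=mx.copy()
    for i,v in enumerate(V):
        for j,u in enumerate(U):
            p=c+x*v+y*u; mx[i,j],my[i,j]=proj(d,[p[0],p[1],zt])
    s=cv2.remap(d['image'],mx,my,cv2.INTER_CUBIC)
    cv2.imwrite(f'pics/strip_{f}.png',cv2.resize(s[::-1,:,::-1],None,fx=1.6,fy=1.6))
    s=s.astype(float); sat=s.max(2)-s.min(2); green=(s[...,1]-s[...,2]>60)
    i,j=np.nonzero(green); vc=(np.percentile(i,2)+np.percentile(i,98))/2; uc=(U[j.min()]+U[j.max()])/2
    print('vial',U[j.min()],U[j.max()],'centre',uc,'lateral',V[int(vc)])
    row=slice(int(vc)-10,int(vc)+11); b=s[row,:,2].mean(0); 
    w=np.clip(b-90,0,None)*((U>U[j.min()]+2)&(U<U[j.max()]-2)); print('bubble(+ toward pivot) mm',round((w*U).sum()/w.sum()-uc,2),'peak',b.max().round())
    m=w>w.max()*.5; print(' half-width span',U[m].min()-uc,U[m].max()-uc)
E
python3 - <<'E'
from bub import *
bub('t5')
d=load('w5'); 
print('knob',at(d,324,258,130))
crop('w5',270,200,380,310,5,'c8')
E
```

```text
vial -43.0 43.0 centre 0.0 lateral -0.75
bubble(+ toward pivot) mm 17.25 peak 197.0
 half-width span 8.0 26.0
knob [ 438.91312837 -257.41097797  130.        ]
```

View pics/strip_t5.png

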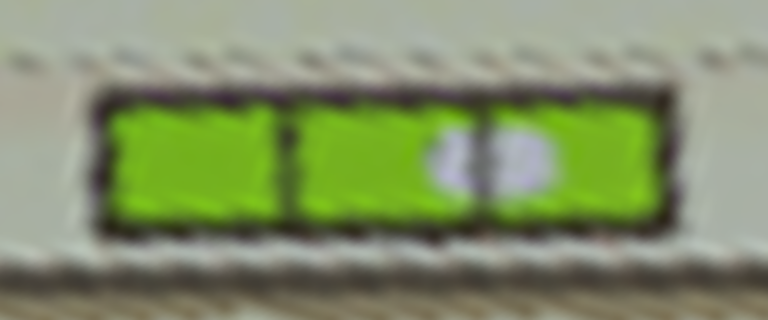

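View pics/c8.png

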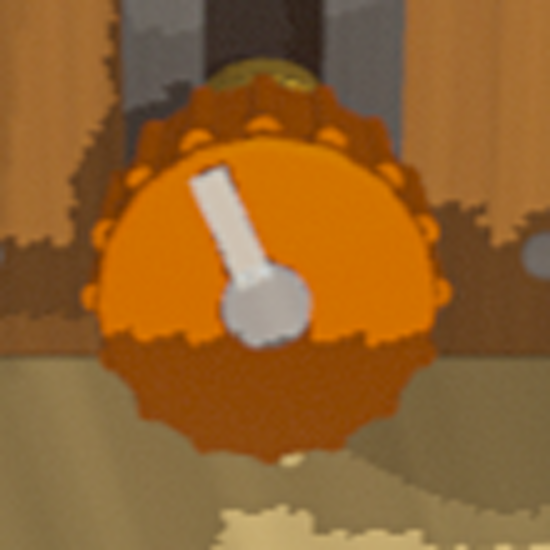

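The bubble stands about 17 mm toward the pivot, so it needs about 2.0 rad clockwise. The knob centre is within 1–2 mm of the TCP. Descending and gripping.

Emit:
drive_tool(
  motion=[
    {"x": 0.15,"y": 0.002,"z": 0,"ax": 0,"ay": 0,"az": 0,"fingers": 80},
    {"x": 0.15,"y": 0,"z": 0,"ax": 0,"ay": 0,"az": 0,"fingers": 80},
    {"x": 0.06,"y": 0,"z": 0,"ax": 0,"ay": 0,"az": 0,"fingers": 80},
    {"x": 0,"y": 0,"z": 0,"ax": 0,"ay": 0,"az": 0,"fingers": 80},
    {"x": 0,"y": 0,"z": 0,"ax": 0,"ay": 0,"az": 0,"fingers": 30},
    {"x": 0,"y": 0,"z": 0,"ax": 0,"ay": 0,"az": 0,"fingers": 30},
    {"x": 0,"y": 0,"z": 0,"ax": 0,"ay": 0,"az": 0,"fingers": 30},
    {"x": 0,"y": 0,"z": 0,"ax": 0,"ay": 0,"az": 0,"fingers": 30},
    {"x": 0,"y": 0,"z": 0,"ax": 0,"ay": 0,"az": 0,"fingers": 30},
  ],
)

```text
t: 15.1
tool_pos: [437.2, -260.8, 188.2]
tcp_rot: [1.42, 1.056, -1.418]
ft_force: [5.4, -1.1, -1.5]
gripper_width: 0.432
```

```bash
python3 - <<'E'
from bub import *
from plan import *
to([437,-259.5,187],-0.289)
shot('top','t6'); bub('t6')
E
```

```text
t 15.1 pos [ 437.2 -260.8  188.2] yaw -0.29 tilt [ 0.0022 -0.001  -1.    ] q [-0.78  0.11  1.89  0.    1.14 -0.49] f [ 5.4 -1.1 -1.5] w 39.7
shift mm [ 1.2 -0.6 -1.2] units [ 0.0061 -0.0028 -0.0061] rows 0.02906098708186072
 turn about tool x 3.1406 units 0.9997
 turn about tool x -0.001 units -0.0003
 turn about tool x -3.1426 units -1.0003
vial -43.0 43.0 centre 0.0 lateral -0.75
bubble(+ toward pivot) mm 17.24 peak 197.0
 half-width span 8.0 26.0
```

Emit:
drive_tool(
  motion=[
    {"x": 0,"y": 0,"z": 0,"ax": 0.04,"ay": 0,"az": 0,"fingers": 30},
    {"x": 0,"y": 0,"z": 0,"ax": 0.05,"ay": 0,"az": 0,"fingers": 30},
    {"x": 0,"y": 0,"z": 0,"ax": 0.05,"ay": 0,"az": 0,"fingers": 30},
    {"x": 0,"y": 0,"z": 0,"ax": 0.05,"ay": 0,"az": 0,"fingers": 30},
    {"x": 0,"y": 0,"z": 0,"ax": 0.05,"ay": 0,"az": 0,"fingers": 30},
    {"x": 0,"y": 0,"z": 0,"ax": 0.05,"ay": 0,"az": 0,"fingers": 30},
    {"x": 0,"y": 0,"z": 0,"ax": 0,"ay": 0,"az": 0,"fingers": 30},
  ],
)

```text
t: 16.02
tool_pos: [435.5, -259.3, 188.2]
tcp_rot: [2.019, 0.382, -2.025]
ft_force: [-5.6, 7.1, 9.5]
gripper_width: 0.427
```

```bash
python3 - <<'E'
from bub import *
from plan import *
to([437,-259.5,187],-0.289)
shot('top','t7'); bub('t7')
E
```

```text
t 16.025 pos [ 435.5 -259.3  188.2] yaw -1.2018 tilt [-0.0037  0.0037 -1.    ] q [-0.78  0.11  1.89  0.    1.15  0.43] f [-5.6  7.1  9.5] w 39.2
shift mm [ 1.1  0.8 -1.3] units [ 0.0057  0.0038 -0.0064] rows 0.030126779234368153
 turn about tool x 2.2288 units 0.7094
 turn about tool x -0.9128 units -0.2906
 turn about tool x -4.0544 units -1.2906
vial -42.25 43.5 centre 0.625 lateral -0.75
bubble(+ toward pivot) mm 13.01 peak 196.0
 half-width span 4.125 22.625
```

Emit:
drive_tool(
  motion=[
    {"x": 0,"y": 0,"z": 0,"ax": 0.05,"ay": 0,"az": 0,"fingers": 30},
    {"x": 0,"y": 0,"z": 0,"ax": 0.05,"ay": 0,"az": 0,"fingers": 30},
    {"x": 0,"y": 0,"z": 0,"ax": 0.05,"ay": 0,"az": 0,"fingers": 30},
    {"x": 0,"y": 0,"z": 0,"ax": 0.05,"ay": 0,"az": 0,"fingers": 30},
    {"x": 0,"y": 0,"z": 0,"ax": 0.05,"ay": 0,"az": 0,"fingers": 30},
    {"x": 0,"y": 0,"z": 0,"ax": 0.05,"ay": 0,"az": 0,"fingers": 30},
    {"x": 0,"y": 0,"z": 0,"ax": 0.04,"ay": 0,"az": 0,"fingers": 30},
    {"x": 0,"y": 0,"z": 0,"ax": 0,"ay": 0,"az": 0,"fingers": 30},
  ],
)

```text
t: 17.08
tool_pos: [436.0, -256.5, 188.1]
tcp_rot: [-1.807, 0.653, 1.82]
ft_force: [-1.9, 18.8, 14.7]
gripper_width: 0.431
```

Emit:
drive_tool(
  motion=[
    {"x": 0,"y": 0,"z": 0,"ax": 0,"ay": 0,"az": 0,"fingers": 30},
    {"x": 0,"y": 0,"z": 0,"ax": 0,"ay": 0,"az": 0,"fingers": 30},
    {"x": 0,"y": 0,"z": 0,"ax": 0,"ay": 0,"az": 0,"fingers": 30},
    {"x": 0,"y": 0,"z": 0,"ax": 0,"ay": 0,"az": 0,"fingers": 30},
    {"x": 0,"y": 0,"z": 0,"ax": 0,"ay": 0,"az": 0,"fingers": 30},
    {"x": 0,"y": 0,"z": 0,"ax": 0,"ay": 0,"az": 0,"fingers": 30},
    {"x": 0,"y": 0,"z": 0,"ax": 0,"ay": 0,"az": 0,"fingers": 30},
    {"x": 0,"y": 0,"z": 0,"ax": 0,"ay": 0,"az": 0,"fingers": 30},
    {"x": 0,"y": 0,"z": 0,"ax": 0,"ay": 0,"az": 0,"fingers": 30},
    {"x": 0,"y": 0,"z": 0,"ax": 0,"ay": 0,"az": 0,"fingers": 30},
  ],
)

```text
t: 18.32
tool_pos: [436.0, -256.5, 188.1]
tcp_rot: [-1.808, 0.652, 1.82]
ft_force: [-1.8, 17.4, 14.0]
gripper_width: 0.43
```

```bash
python3 - <<'E'
from bub import *
from plan import *
to([437,-259.5,187],-0.289)
shot('top','t8'); bub('t8')
E
```

```text
t 18.325 pos [ 436.  -256.5  188.1] yaw -2.2687 tilt [-0.0032  0.0102 -0.9999] q [-0.77  0.11  1.89  0.01  1.15  1.49] f [-1.8 17.4 14. ] w 39.5
shift mm [ 1.1  1.7 -2.7] units [ 0.0054  0.0084 -0.0134] rows 0.053548092834212524
 turn about tool x 1.1619 units 0.3698
 turn about tool x -1.9797 units -0.6302
 turn about tool x -5.1213 units -1.6302
vial -41.75 44.25 centre 1.25 lateral -0.5
bubble(+ toward pivot) mm 0.23 peak 195.0
 half-width span -9.0 9.25
```

View pics/strip_t8.png

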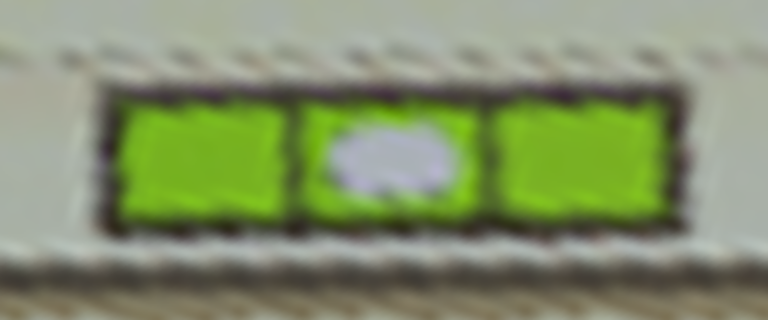

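Emit:
drive_tool(
  motion=[
    {"x": 0,"y": 0,"z": 0,"ax": 0,"ay": 0,"az": 0,"fingers": 60},
    {"x": 0,"y": 0,"z": 0,"ax": 0,"ay": 0,"az": 0,"fingers": 60},
    {"x": 0,"y": 0,"z": 0,"ax": 0,"ay": 0,"az": 0,"fingers": 60},
    {"x": -0.1,"y": 0,"z": 0,"ax": 0,"ay": 0,"az": 0,"fingers": 60},
    {"x": -0.2,"y": 0,"z": 0,"ax": 0,"ay": 0,"az": 0,"fingers": 60},
    {"x": -0.2,"y": 0,"z": 0,"ax": 0,"ay": 0,"az": 0,"fingers": 60},
    {"x": 0,"y": 0,"z": 0,"ax": 0,"ay": 0,"az": 0,"fingers": 0},
    {"x": 0,"y": 0,"z": 0,"ax": 0,"ay": 0,"az": 0,"fingers": 0},
  ],
)

```text
t: 19.38
tool_pos: [436.2, -260.4, 287.1]
tcp_rot: [-1.815, 0.661, 1.818]
ft_force: [0.1, -0.4, -1.3]
gripper_width: 0.451
```

```bash
python3 - <<'E'
from bub import *
from plan import *
to([490,-79,240],-0.289)
shot('top','t9'); bub('t9')
E
```

```text
t 19.375 pos [ 436.2 -260.4  287.1] yaw -2.2692 tilt [-9.e-04  8.e-04 -1.e+00] q [-0.78 -0.    1.8  -0.    1.35  1.49] f [ 0.1 -0.4 -1.3] w 41.4
shift mm [  47.2 -173.6   75.4] units [ 0.2359 -0.8679  0.3769] rows 3.120490451342174
 turn about tool x 1.1614 units 0.3697
 turn about tool x -1.9802 units -0.6303
 turn about tool x -5.1218 units -1.6303
vial -41.75 44.25 centre 1.25 lateral -0.5
bubble(+ toward pivot) mm 0.21 peak 196.0
 half-width span -9.0 9.25
```

Emit:
drive_tool(
  motion=[
    {"x": 0,"y": -0.15,"z": 0.065,"ax": 0,"ay": 0,"az": 0,"fingers": 0},
    {"x": 0,"y": -0.24,"z": 0.104,"ax": 0,"ay": 0,"az": 0,"fingers": 0},
    {"x": 0,"y": -0.24,"z": 0.104,"ax": 0,"ay": 0,"az": 0,"fingers": 0},
    {"x": 0,"y": -0.238,"z": 0.104,"ax": 0,"ay": 0,"az": 0,"fingers": 0},
    {"x": 0,"y": 0,"z": 0,"ax": -0.05,"ay": 0,"az": 0,"fingers": 0},
    {"x": 0.1,"y": 0,"z": 0,"ax": -0.05,"ay": 0,"az": 0,"fingers": 0},
    {"x": 0.15,"y": 0,"z": 0,"ax": -0.03,"ay": 0,"az": 0,"fingers": 0},
    {"x": 0.1,"y": 0,"z": 0,"ax": 0,"ay": 0,"az": 0,"fingers": 0},
    {"x": 0,"y": 0,"z": 0,"ax": 0,"ay": 0,"az": 0,"fingers": 0},
  ],
)

```text
t: 20.55
tool_pos: [488.5, -78.4, 214.8]
tcp_rot: [-2.058, 0.3, 2.072]
ft_force: [0.3, 0.7, -0.2]
gripper_width: 0.002
```

```bash
python3 - <<'E'
from bub import *
from plan import *
to([490,-79,198],1.282)
shot('wrist','w10'); shot('side','s10')
E
```

```text
t 20.55 pos [488.5 -78.4 214.8] yaw -1.8607 tilt [-0.0062  0.0026 -1.    ] q [-0.4   0.04  1.9  -0.    1.2   1.46] f [ 0.3  0.7 -0.2] w 0.2
shift mm [16.8  0.2 -1.7] units [ 0.084   0.001  -0.0086] rows 0.27029412473904935
 turn about tool x -0.0011 units -0.0004
 turn about tool x -3.1427 units -1.0004
 turn about tool x 6.282 units 1.9996
```

View pics/w10.png

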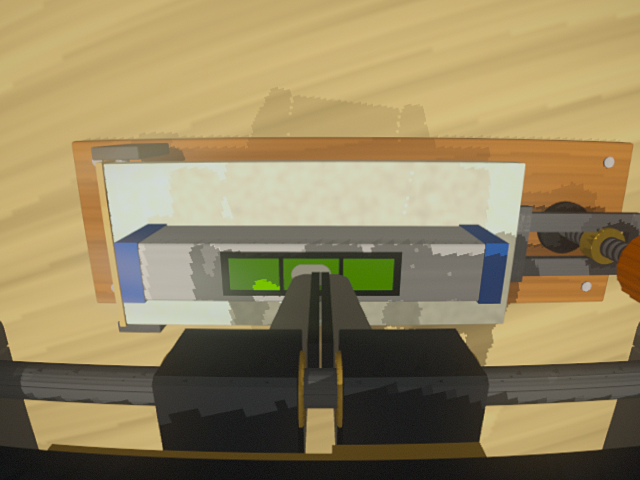

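View pics/s10.png

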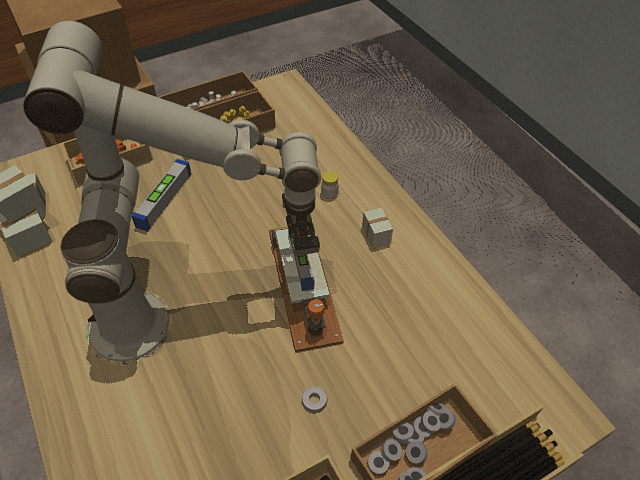

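The fingertips are just above the vial centre at (318,270) in the wrist view, and the bubble is between its lines. Pressing down in small steps.

Emit:
drive_tool(
  motion=[
    {"x": 0.04,"y": 0,"z": -0.004,"ax": 0,"ay": 0,"az": 0,"fingers": 0},
    {"x": 0.02,"y": 0,"z": 0,"ax": 0,"ay": 0,"az": 0,"fingers": 0},
    {"x": 0,"y": 0,"z": 0,"ax": 0,"ay": 0,"az": 0,"fingers": 0},
  ],
)

```text
t: 21.02
tool_pos: [491.0, -79.3, 205.6]
tcp_rot: [-2.065, 0.301, 2.066]
ft_force: [-0.7, -0.4, 0.9]
gripper_width: 0.009
```

Emit:
drive_tool(
  motion=[
    {"x": 0.008,"y": 0,"z": 0,"ax": 0,"ay": 0,"az": 0,"fingers": 0},
    {"x": 0,"y": 0,"z": 0,"ax": 0,"ay": 0,"az": 0,"fingers": 0},
  ],
)

```text
t: 21.28
tool_pos: [491.2, -79.3, 204.4]
tcp_rot: [-2.066, 0.301, 2.066]
ft_force: [-0.4, -0.3, -0.7]
gripper_width: 0.006
```

Emit:
drive_tool(
  motion=[
    {"x": 0.006,"y": 0,"z": 0,"ax": 0,"ay": 0,"az": 0,"fingers": 0},
    {"x": 0,"y": 0,"z": 0,"ax": 0,"ay": 0,"az": 0,"fingers": 0},
  ],
)

```text
t: 21.52
tool_pos: [491.1, -79.3, 203.0]
tcp_rot: [-2.066, 0.301, 2.066]
ft_force: [-0.4, 0.3, 0.4]
gripper_width: 0.003
```

Emit:
drive_tool(
  motion=[
    {"x": 0.008,"y": 0,"z": 0,"ax": 0,"ay": 0,"az": 0,"fingers": 0},
    {"x": 0,"y": 0,"z": 0,"ax": 0,"ay": 0,"az": 0,"fingers": 0},
  ],
)

```text
t: 21.78
tool_pos: [491.0, -79.3, 201.3]
tcp_rot: [-2.065, 0.301, 2.066]
ft_force: [1.2, -0.5, -0.4]
gripper_width: 0.006
```

Emit:
drive_tool(
  motion=[
    {"x": 0.006,"y": 0,"z": 0,"ax": 0,"ay": 0,"az": 0,"fingers": 0},
    {"x": 0,"y": 0,"z": 0,"ax": 0,"ay": 0,"az": 0,"fingers": 0},
  ],
)

```text
t: 22.02
tool_pos: [491.1, -79.3, 200.2]
tcp_rot: [-2.066, 0.301, 2.066]
ft_force: [-0.7, -0.2, 0.1]
gripper_width: 0.005
```

Emit:
drive_tool(
  motion=[
    {"x": 0.005,"y": 0,"z": 0,"ax": 0,"ay": 0,"az": 0,"fingers": 0},
    {"x": 0,"y": 0,"z": 0,"ax": 0,"ay": 0,"az": 0,"fingers": 0},
  ],
)

```text
t: 22.28
tool_pos: [491.1, -79.3, 199.2]
tcp_rot: [-2.066, 0.301, 2.066]
ft_force: [-0.2, 1.3, 0.4]
gripper_width: 0.003
```

Emit:
drive_tool(
  motion=[
    {"x": 0.005,"y": 0,"z": 0,"ax": 0,"ay": 0,"az": 0,"fingers": 0},
    {"x": 0,"y": 0,"z": 0,"ax": 0,"ay": 0,"az": 0,"fingers": 0},
  ],
)

```text
t: 22.52
tool_pos: [491.2, -79.3, 198.5]
tcp_rot: [-2.066, 0.301, 2.066]
ft_force: [-0.2, -0.4, 2.0]
gripper_width: 0.003
```

Emit:
drive_tool(
  motion=[
    {"x": 0.004,"y": 0,"z": 0,"ax": 0,"ay": 0,"az": 0,"fingers": 0},
    {"x": 0,"y": 0,"z": 0,"ax": 0,"ay": 0,"az": 0,"fingers": 0},
  ],
)

```text
t: 22.78
tool_pos: [491.3, -79.4, 198.5]
tcp_rot: [-2.066, 0.301, 2.066]
ft_force: [-3.1, 1.1, 7.5]
gripper_width: 0.003
```

Emit:
drive_tool(
  motion=[
    {"x": 0.003,"y": 0,"z": 0,"ax": 0,"ay": 0,"az": 0,"fingers": 0},
    {"x": 0,"y": 0,"z": 0,"ax": 0,"ay": 0,"az": 0,"fingers": 0},
  ],
)

```text
t: 23.02
tool_pos: [491.3, -79.4, 198.4]
tcp_rot: [-2.066, 0.301, 2.066]
ft_force: [-5.3, 1.3, 11.4]
gripper_width: 0.006
```

Emit:
drive_tool(
  motion=[
    {"x": 0.003,"y": 0,"z": 0.002,"ax": 0,"ay": 0,"az": 0,"fingers": 0},
    {"x": 0,"y": 0,"z": 0,"ax": 0,"ay": 0,"az": 0,"fingers": 0},
    {"x": 0,"y": 0,"z": 0,"ax": 0,"ay": 0,"az": 0,"fingers": 0},
    {"x": 0,"y": 0,"z": 0,"ax": 0,"ay": 0,"az": 0,"fingers": 0},
  ],
)

```text
t: 23.52
tool_pos: [491.2, -79.4, 198.4]
tcp_rot: [-2.067, 0.302, 2.065]
ft_force: [-5.1, 1.9, 13.8]
gripper_width: 0.001
```

```bash
python3 - <<'E'
from plan import *
shot('wrist','w11');shot('side','s11');shot('top','t11')
to([490,-79,198],1.282)
crop('s11',265,220,345,320,6,'c11'); crop('t11',270,210,440,330,4,'c12')
E
```

```text
t 23.675 pos [491.3 -79.3 198.4] yaw -1.8603 tilt [ 9.e-04 -5.e-04 -1.e+00] q [-0.4   0.07  1.91 -0.    1.16  1.46] f [-4.5  1.2 13.7] w 0.1
shift mm [0.4 0.  1.3] units [0.002  0.0002 0.0066] rows 0.021969822981992532
 turn about tool x -0.0007 units -0.0002
 turn about tool x -3.1423 units -1.0002
 turn about tool x 6.2825 units 1.9998
```

View pics/w11.png

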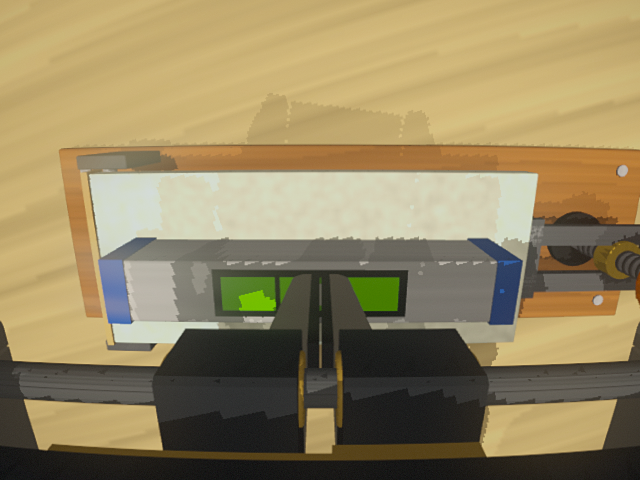

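View pics/c11.png

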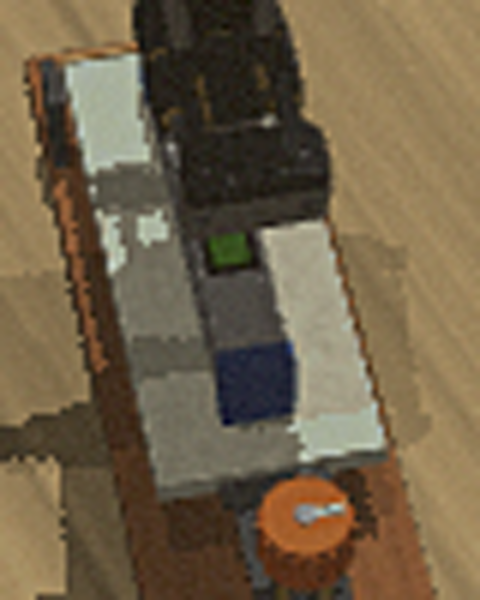

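View pics/c12.png

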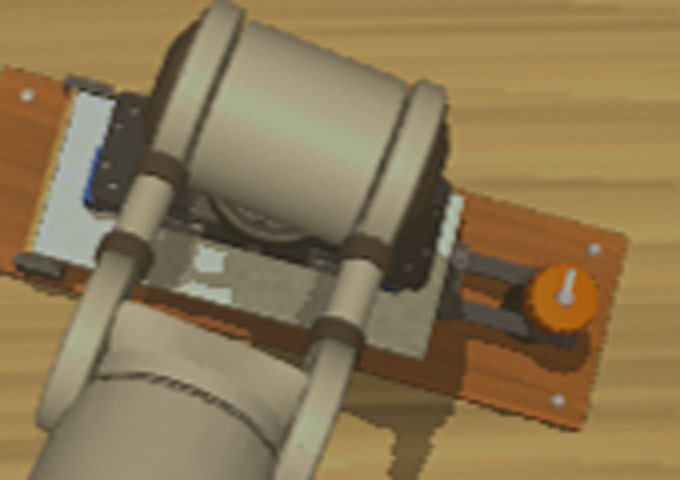

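The push is steady at about 14 N. The fingers hide the bubble, but it read +0.2 mm before the push, and neither the knob nor the level has moved. Handing in.

```bash
python3 - <<'E'
from plan import *
s=monitor.state(); print(s['t'],s['ft_force'],abs(s['joint_velocities']).max())
print(order.hand_in())
E
```

```text
23.675 [-4.54432074  1.23554251 13.72844742] 0.0016511121847646302
the job is handed in; nothing more can be done
None
```

The job is handed in at 23.7 s, with the fingers still pressing on the level. I laid the smaller level along the middle of the shelf, let go of it, and turned the knob about 1.98 rad clockwise.

**Placing:** in the top view the vial's centre sat about 1 mm from the shelf's middle, both along it and across it.

**Bubble:** it stood 17 mm toward the pivot before the turn. Afterwards it settled at +0.2 mm, both while I held the knob and after I let go. I could not see it directly during the final push because the closed fingers cover it.

**Push:** the last reading was 13.7 N down, steady, slightly under the 15 N asked for, with about 4.7 N of sideways force left. I tried to shift the sideways force away and it barely changed, but the level did not visibly move.

**Bystanders:** the path kept clear of the carton, jar and bearing. All three looked unmoved in a side picture taken just before the push.

**Refused calls:** my first three move calls were refused because the rows left out some values, and nothing moved.

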